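# Vent the bench incubator: draw the bolt, hold the sprung lid at the pointer

### The job

Vent the small bench incubator: pull the locking bolt back by its tab, away from the lid, until you feel it come up against its stop, then lift the lid by its bar handle against the spring hinge until it lines up with the set pointer beside it. Finish holding it there: the program ends with the gripper still holding the lid steady at the pointer's angle, because the spring shuts it if let go. Leave the pointer where it is set and do not shove or tip the jar, vial, beaker and bottle around it.

Things in the scene. Friction and masses are not known exactly. Their poses are not given: they have to be found in the camera images.
- incubator: White box-shaped bench incubator, fixed to the bench, 240 (its x) x 300 (its y) x 99 mm high to its deck. Origin at the centre of its underside; its x points away from the robot, from the lid's hinge towards the lid's free edge; its y points from the lid towards the bolt; z up. On its deck are the lid (middle at y = -35 mm), the bolt (+y side of the lid) and the pointer with an upright quarter-round rod scale (-y side of the lid, rising to 240 mm above the bench).
- lid (a joint): Angle of the lid: 0 = shut, grows as the free edge rises, up to 1.4 rad. The sprung hinge always pulls it shut: about 3 to 4.5 N straight up at the handle just to start it, about 5 to 7 N along the handle's arc at 0.85 rad. While the bolt overlaps the lid's lug the lid cannot rise.
- lid_hinge (a point): On the lid's hinge axis at the middle of the lid's width; it lies at x -90, y -35, z 105 mm in the incubator's frame. Turns with the lid: its x points along the lid from hinge to free edge, y along the hinge axis, z out of the lid's top.
- lid_handle (a point): Middle of the lid's handle: a round steel bar 12 mm thick and 80 mm long, parallel to the hinge, on two posts, standing over the lid near its free edge. In the lid's axes it lies 175 mm along x and 45 mm along z from lid_hinge, 36 mm clear of the lid's top face (bar centre to face). With the lid shut it is 150 mm above the bench. The bar is round, so it can turn between the fingers as the lid rises and the gripper may stay pointing down. Axes as lid_hinge.
- lid_edge (a point): Middle of the lid's free edge, half-way through its 14 mm thickness: 180 mm along x and 2 mm along z from lid_hinge. The lid is a grey plate 180 x 150 mm. Axes as lid_hinge.
- pointer (a joint): Angle of the pointer about the same hinge axis, measured as the lid's: the lid lines up with the pointer when lid equals pointer. Set somewhere from 0.50 to 0.85 rad; held by light friction.
- pointer_tip (a point): End of the pointer: a thin dark steel arm 180 mm long with a small block at its tip, beside the lid, 88 mm from the lid's middle towards -y of the incubator. It starts on the lid's hinge line, so that its tip is level with the lid's free edge when they line up. Its x runs along the arm to the tip.
- bolt (a joint): Travel of the bolt in m: 0 = fully over the lid's lug, grows as it is drawn along the incubator's +y, 0.030 at its stop inside the guide (where it should end, within 4 mm). Starts between 0 and 0.010. Sliding it takes about 2 N; at the stop the force rises sharply. It stays where left.
- bolt_tab (a point): Centre of the bolt's black finger tab, for gripping: 22 mm along the incubator's x, 14 mm along its y (the sliding direction), 38 mm tall, its top 18 mm above this point and the steel bolt plate it stands on 20 mm below this point. The point is 143.5 mm above the bench, 30 mm along x and 77 mm + bolt travel along y in the incubator's frame. Axes as the incubator's.
- jar_mid (a point): Centre of a glass jar with blue cap, 56 mm across and 85 mm tall, standing on the bench beside the incubator's bolt side. Bystander.
- vial_mid (a point): Centre of an amber vial, 28 mm across and 60 mm tall, standing on the bench beyond the incubator. Bystander.
- beaker_mid (a point): Centre of a glass beaker, 80 mm across and 100 mm tall. Bystander.
- flask_mid (a point): Centre of a white plastic bottle, 72 mm across and 150 mm tall. Bystander.

How it is judged:
On the way, in this order (a step that is already met when the one before it is completed fails the run):
1. the bolt is drawn back to its stop (within 4 mm) with the lid still shut (value of joint bolt above 0.026 m and value of joint lid below 0.08 rad), for 0.2 s.
2. the fingers hold the lid lined up with the pointer (within 0.07 rad) (angle between the x axis of lid_edge and the x axis of pointer_tip, either way round below 0.07 rad and contact force between the fingers and lid above 1 N), for 0.3 s.
At the end, for the whole second after the job is handed in: The gripper is still holding the lid (at least 1 N of contact between fingers and lid), steady (below 0.05 rad/s) and within 0.07 rad of the pointer's angle, with the bolt within 4 mm of its stop; the pointer, jar, vial, beaker and bottle are undisturbed. The job ends holding (all of step 2 and value of joint bolt above 0.026 m and velocity of joint lid between -0.05 and 0.05 rad/s); the arm keeps its last pose, push and grip.
It fails at once if the jar, vial, beaker or white bottle is shoved more than 3 cm or tipped over (distance of any of jar_mid, vial_mid, beaker_mid, flask_mid from where it was at the start of the episode above 0.03 m or angle between any of jar_mid, vial_mid, beaker_mid, flask_mid's own z axis and vertical above 0.5 rad).
It fails at once if the pointer is knocked off its setting (its tip moves more than 10 mm) (distance of pointer_tip from where it was at the start of the episode above 0.01 m).
It also fails if it takes over 58 s, if anything falls off the work surface, if the arm or the gripper's body presses on something with over 40 N, if the wrist force passes 120 N, or if a joint passes its speed limit or range.

### The arm

A 6-joint arm with a two-finger parallel gripper is mounted at the origin on the work surface. World frame = base frame: x ahead of the robot, y to its left, z up, the work surface at z = 0. Lengths are in m, angles in rad, forces in N, time in s.
With the tool pointing down it reaches from about 0.35 to 0.775 m from the base axis. Payload 5.5 kg.
Tool frame: the origin (TCP) lies midway between the tips of the shut fingers; the grasp point (between the pads) lies 19 mm behind it; z points along the fingers, y is the line along which they close (so a half turn about z gives the same grasp; the last joint's range is limited). The gripper opens to 85 mm and grips with 20 to 120 N. Pads are 22 mm wide; open, the fingers measure 114 mm over their backs; the gripper's body (76 mm by 85 mm) begins 54 mm behind the grasp point. The pads swing forward as they close: fully open they stand 13 mm farther back than shut.
Start: joints at [-1.27, 0.313, 0.046, 1.304, 0, 1.431], TCP at [0.245, -0.52, 0.231] pointing down, gripper open.
Joint ranges: [-2.76, 2.76], [-0.86, 1.69], [-1.03, 1.26], [-2.2, 2.34], [-1.47, 1.5], [-3.14, 3.14]. Speed limits (rad/s): [2.57, 2.57, 3.14, 3.14, 3.14, 3.14].

### API

Orientations are given as a unit quaternion [w, x, y, z].
In Python, from workcell import env gives the robot as it stands. The module is installed in compiled form; this text tells all that it offers.
- The arm moves only by the tool servo_tool, never from a script. Its argument "increments" is a list of rows, each an object of numbers: "grip": the closure, from 0 (fully open) to 1 (shut); "x", "y", "z": the shift along the tool's x, y, z in mm; "roll": the turn about the tool's z in degrees. In form: [{"grip": .., "x": .., "y": .., "z": .., "roll": ..}, ...]. A call has 1 to 5 rows; each row shifts and turns the commanded pose from where the row before left it, along the tool's axes as they then stand; what a row does not reach is not made up. A row lasts 1/12 s, in which the tool goes at most 41.7 mm and 7.16 degrees, less where a joint would pass 70% of its speed; a pose out of reach is approached as far as the arm can. A call is refused whole if a number of a shift passes 41.7 or a number of a turn 7.16, either way. A call with a gripper value outside its range is refused whole. The fingers move at their own pace and stop on an object; "grip_force" is the grip in N (left out, the last holds). Time passes only in rows, so rows that do not move let the fingers close. It gives the time, the measured TCP pose, the force, the opening and the grip force at its end, in the units of the state.
- env.get_state(): the state, without advancing time (a new reading comes with each control period).
- env.read_camera(name): name is "scene" or "top" or "wrist"; returns the picture (384x512x3 uint8, red, green, blue); there is no depth.
- env.get_calibration(name): a dict with "vertical_fov" (degrees; the focal length in pixels is half the picture's height over the tangent of half this angle, whatever the lens; pixels are square), "cx", "cy" (the principal point, pixels), "k1" (the pictures are not rectified: a ray, as slopes to the right and down, at radius r is drawn at 1 + k1 r^2 times it, then the intrinsics apply), "rvec" (rotation vector, rad) and "tvec" (3), from world to camera coordinates, as OpenCV has them; the wrist camera has in their place "tool_from_camera" (4x4, takes a point from camera to tool coordinates, whose origin is the TCP and whose axes are the flange's). Camera axes: x right, y down, z forward; pixel columns grow to the right and rows downward; lengths in m; the calibration is good to about 2 mm. A picture is of the moment at which its call begins: read the wrist's pose just before it. get_calibration takes no time and is no camera call.
- env.hand_in(): hands the job in; it is judged then, once.
The state is a dict: "clock": time; "joint_pos": joint angles; "qvel": joint speeds; "tau": joint torques, N m; "tcp_pos": TCP position; "orientation": TCP orientation; "wrist_force": force on the tool from outside, world axes, zero at the start; "ft_torque": the same for the moment, N m; "finger_gap": finger opening in m; "grip_force": force on a finger pad.
Only numpy, scipy, OpenCV 4.12 (cv2) and the standard library are available. Lean on these libraries where they do the work, as an engineer would, in place of code of your own. Each camera call takes 0.05 s, during which the arm holds its last target. There are 200 camera calls.

## Working session

There is one attempt and no reset: what is moved stays moved. The work goes in short steps, Python scripts to look and compute and a tool call to move; the robot and the scene stay as the last step left them, time stands still between calls to the robot, and variables do not carry over. Pictures are saved under pics/ and viewed, at most 10 in all, crops included, and the job is handed in when it is done.

Besides the shell and the picture viewer there is one more tool, called by a JSON object that holds its "fn" and its "kwargs". servo_tool: Moves the arm, as the interface text tells. Its arguments: {"type":"object","properties":{"increments":{"type":"array"},"grip_force":{"type":"number"}},"required":["increments"]}

```bash
mkdir -p pics; cat > h.py <<'E'
import numpy as np, cv2
from workcell import env
def K(c):
    f=192/np.tan(np.radians(c["vertical_fov"])/2); return f
def ext(name,st=None):
    c=env.get_calibration(name)
    if "rvec" in c:
        R=cv2.Rodrigues(np.array(c["rvec"],float))[0]; return c,R.T,-R.T@np.array(c["tvec"],float).ravel()
    w,x,y,z=st["orientation"]
    from scipy.spatial.transform import Rotation as Ro
    Rt=Ro.from_quat([x,y,z,w]).as_matrix(); T=np.array(c["tool_from_camera"])
    return c,Rt@T[:3,:3],Rt@T[:3,3]+np.array(st["tcp_pos"])
def ray(name,u,v,st=None):
    c,R,o=ext(name,st); f=K(c)
    d=np.array([(u-c["cx"])/f,(v-c["cy"])/f]); s=d.copy()
    for _ in range(20): s=d/(1+c["k1"]*(s@s))
    r=R@np.array([s[0],s[1],1]); return o,r/np.linalg.norm(r)
def onz(name,u,v,z,st=None):
    o,r=ray(name,u,v,st); return o+r*(z-o[2])/r[2]
def tri(a,b):
    A=np.zeros((3,3));B=np.zeros(3)
    for o,r in (a,b):
        P=np.eye(3)-np.outer(r,r);A+=P;B+=P@o
    p=np.linalg.solve(A,B); return p,[np.linalg.norm((np.eye(3)-np.outer(r,r))@(p-o)) for o,r in (a,b)]
def proj(name,p,st=None):
    c,R,o=ext(name,st); q=R.T@(np.array(p)-o); s=q[:2]/q[2]; s=s*(1+c["k1"]*(s@s)); return s*K(c)+[c["cx"],c["cy"]]
def snap(name,fn):
    im=env.read_camera(name); cv2.imwrite(fn,im[:,:,::-1]); return im
E
python3 - <<'E'
from h import *
s=env.get_state();print(s)
ims=[snap(n,f"pics/{n}0.png") for n in("scene","top")]
cv2.imwrite("pics/a.png",cv2.resize(np.vstack(ims)[:,:,::-1],None,fx=.78,fy=.78) if 0 else np.hstack(ims)[:,:,::-1][:, :])
for n in("scene","top","wrist"):print(n,env.get_calibration(n))
E
```

```text
{'clock': 0.0, 'joint_pos': array([-1.26955956e+00,  3.13990297e-01,  4.49699749e-02,  1.30359181e+00,
        2.18423299e-06,  1.43117163e+00]), 'qvel': array([ 1.64443244e-05,  3.48450117e-05, -8.69822907e-04, -2.57389364e-03,
       -9.05340858e-04,  2.18917779e-04]), 'tau': array([ 1.31226356e-03, -4.80631256e+01,  2.98530471e+01,  1.93077052e-02,
        1.33823496e-04, -1.21740919e-05]), 'tcp_pos': array([ 0.24518898, -0.5195374 ,  0.23041093]), 'orientation': array([-9.05026139e-04,  9.75802959e-01,  2.18649861e-01, -7.21954709e-05]), 'wrist_force': array([-0.09496495,  0.387     , -0.25873067]), 'ft_torque': array([-0.02694643, -0.00277661, -0.01405908]), 'grip_force': 0.0, 'finger_gap': 0.08566386383334414}
scene {'vertical_fov': 56.96918025958311, 'cx': 253.32637661147726, 'cy': 188.51519324172656, 'k1': -0.021706345683475705, 'rvec': array([ 1.46304934,  1.93830041, -0.91361402]), 'tvec': array([ 0.19118139, -0.23155307,  1.34311984])}
top {'vertical_fov': 53.65130977743496, 'cx': 253.92021310656114, 'cy': 190.04235973345644, 'k1': -0.022507608985338545, 'rvec': array([ 2.10990034, -2.11950873,  0.22536076]), 'tvec': array([-0.03336969,  0.59043473,  1.09293419])}
wrist {'vertical_fov': 67.34169628625978, 'cx': 253.4750403243201, 'cy': 191.35217864130504, 'k1': 0.0026151439349098855, 'tool_from_camera': array([[ 1.07666799e-03, -9.61411743e-01, -2.75111434e-01,
         6.85558543e-02],
       [ 9.99999335e-01,  9.21444818e-04,  6.93462285e-04,
         2.29599516e-03],
       [-4.13202779e-04, -2.75111998e-01,  9.61412096e-01,
        -1.42882555e-01],
       [ 0.00000000e+00,  0.00000000e+00,  0.00000000e+00,
         1.00000000e+00]])}
```

View pics/scene0.png

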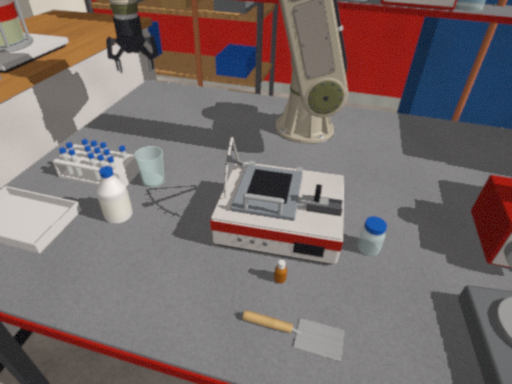

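View pics/top0.png

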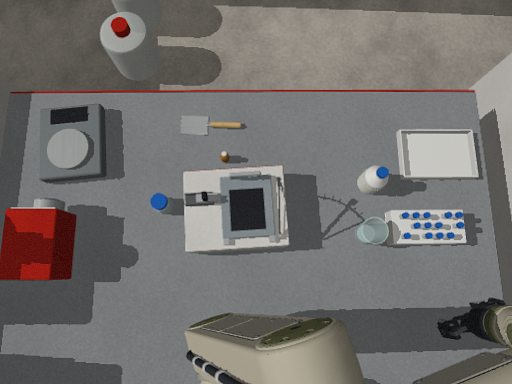

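Scene: the incubator is centred near (280,210), with its tab near (319,190), the handle near (263,207) and the pointer/scale near (232,160). Top: the deck spans (185–288, 168–250), with the tab near (205,196) and the handle near (245,176). I'll zoom in on both.

```bash
python3 - <<'E'
from h import *
a=cv2.imread("pics/top0.png")[155:260,175:305];b=cv2.imread("pics/scene0.png")[130:265,205:355]
a=cv2.resize(a,None,fx=4,fy=4,interpolation=2)[:, :400*2];b=cv2.resize(b,None,fx=4,fy=4,interpolation=2)
cv2.imwrite("pics/zt.png",a);cv2.imwrite("pics/zs.png",b)
E
```

```text
(no output)
```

View pics/zt.png

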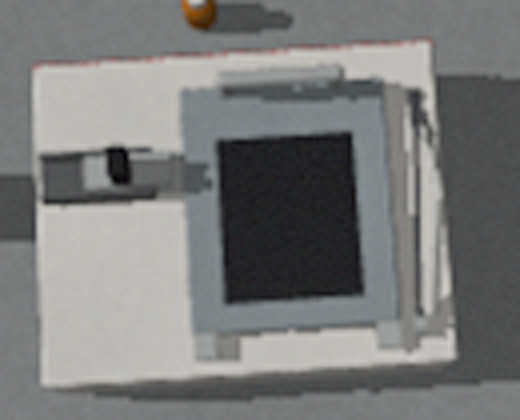

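View pics/zs.png

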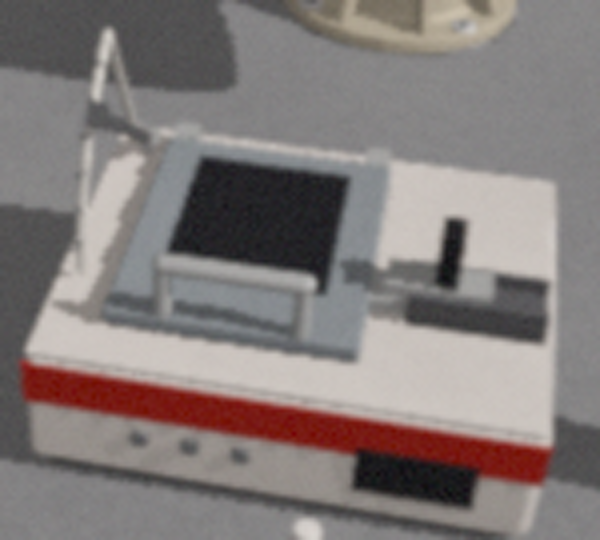

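Zoomed top: deck corners (34,66), (432,42), (455,357), (42,386), bar ends (220,80)–(342,70), tab (119,165). Zoomed scene: bar ends (160,262)–(315,285), tab top (457,220), pointer from (150,137) to its tip at (92,112).

```bash
cat >> h.py <<'E'
T=lambda u,v:((u+.5)/4-.5+175,(v+.5)/4-.5+155)
S=lambda u,v:((u+.5)/4-.5+205,(v+.5)/4-.5+130)
def inc(th,c): 
    R=np.array([[np.cos(th),-np.sin(th)],[np.sin(th),np.cos(th)]]);return lambda x,y,z:np.r_[np.array(c)+R@[x,y],z]
E
python3 - <<'E'
from h import *
np.set_printoptions(precision=4,suppress=True)
print("top cam",ext("top")[2],"scene",ext("scene")[2])
for z in(.099,):
    C=np.array([onz("top",*T(*p),z) for p in((34,66),(432,42),(455,357),(42,386))]);print(C)
C2=np.array([onz("scene",*S(*p),.099) for p in((555,183),(548,442),(28,358))]);print("scene corners(+y near,+y far,-y far)",C2)
h=[tri(ray("top",*T(*a)),ray("scene",*S(*b))) for a,b in(((220,80),(315,284)),((342,70),(160,261)))];print("bar",h)
m=(h[0][0]+h[1][0])/2;print("mid",m)
print("tabtop",tri(ray("top",*T(117,155)),ray("scene",*S(457,220))))
yv=h[0][0]-h[1][0];th=np.arctan2(-yv[0],yv[1]);print("len,th",np.linalg.norm(yv),th)
e1=C[0]-C[1];e2=C[3]-C[2];print([np.arctan2(-e[0],e[1]) for e in(e1,e2)],[np.linalg.norm(e) for e in(e1,e2,C[0]-C[3],C[1]-C[2])])
c=C.mean(0)[:2];print("c deck",c)
F=inc(th,c); print("pred handle",F(.085,-.035,.15),"pred tab",F(.03,.077,.1615))
# pointer angle: scene tip ray meets plane y_inc=-0.123
for tip in((92,112),(88,104),(92,122)):
    o,r=ray("scene",*S(*tip));n=np.array([-np.sin(th),np.cos(th),0]);p0=F(-.09,-.123,.105)
    p=o+r*(n@(p0-o))/(n@r);d=p-p0;x=d@[np.cos(th),np.sin(th),0];print("ptr",np.arctan2(d[2],x),np.hypot(x,d[2]))
for a in(.5,.6,.7,.8,.85):
    q=F(-.09+.18*np.cos(a),-.123,.105+.18*np.sin(a)); u=proj("scene",q);print(a,(u-[205,130])*4,(proj("top",q)-[175,155])*4)
E
```

```text
top cam [ 0.353  -0.0294  1.1911] scene [1.2053 0.1187 0.6537]
[[ 0.6406  0.1741  0.099 ]
 [ 0.658  -0.1218  0.099 ]
 [ 0.4248 -0.1335  0.099 ]
 [ 0.4056  0.1607  0.099 ]]
scene corners(+y near,+y far,-y far) [[ 0.4096  0.1605  0.099 ]
 [ 0.649   0.1739  0.099 ]
 [ 0.667  -0.115   0.099 ]]
bar [(array([0.6164, 0.0345, 0.1495]), [np.float64(0.0015799512917663795), np.float64(0.001579951291766404)]), (array([ 0.623 , -0.052 ,  0.1505]), [np.float64(0.0013665819068560184), np.float64(0.0013665819068559952)])]
mid [ 0.6197 -0.0088  0.15  ]
tabtop (array([0.5592, 0.1034, 0.1668]), [np.float64(0.0011517923849975256), np.float64(0.0011517923849974857)])
len,th 0.08675699381723431 0.07633659137116947
[np.float64(0.058468620585387966), np.float64(0.06508068131442679)] [np.float64(0.29647084115243255), np.float64(0.29485230589453626), np.float64(0.2353812831800391), np.float64(0.23343981707805603)]
c deck [0.5323 0.0199]
pred handle [ 0.6197 -0.0085  0.15  ] pred tab [0.5563 0.099  0.1615]
ptr 0.6885543034642941 0.18253820721077355
ptr 0.7037175529728493 0.19502158198661979
ptr 0.6596589635623291 0.17915899781415368
0.5 [ 84.2461 172.125 ] [407.0079  72.9418]
0.6 [ 87.7416 139.7707] [409.7882  80.8306]
0.7 [ 91.9685 107.3124] [412.7721  91.5425]
0.8 [96.8567 75.2978] [415.9317 105.0824]
0.85 [99.5226 59.6254] [417.5673 112.9014]
```

{"fn": "servo_tool", "kwargs": {"increments": [{"grip": 0,"z": -15,"roll": -7},{"grip": 0,"z": -15,"roll": -7},{"grip": 0,"z": -15,"roll": -7},{"grip": 0,"z": -15,"roll": -7},{"grip": 0,"z": -15,"roll": -7}], "grip_force": 40}}

```text
invalid input at $.increments[0]: expected keys grip, x, y, z, roll
```

{"fn": "servo_tool", "kwargs": {"increments": [{"grip": 0,"roll": -7},{"grip": 0,"roll": -7},{"grip": 0,"roll": -7},{"grip": 0,"roll": -7},{"grip": 0,"roll": -5.4}]}}

```text
invalid input at $.increments[0]: expected keys grip, x, y, z, roll
```

{"fn": "servo_tool", "kwargs": {"increments": [{"grip": 0,"x": 35,"y": 20},{"grip": 0,"x": 35,"y": 20},{"grip": 0,"x": 35,"y": 20},{"grip": 0,"x": 35,"y": 20},{"grip": 0,"x": 35,"y": 20}]}}

```text
invalid input at $.increments[0]: expected keys grip, x, y, z, roll
```

{"fn": "servo_tool", "kwargs": {"increments": [{"grip": 0,"x": 0,"y": 0,"z": -15,"roll": -7},{"grip": 0,"x": 0,"y": 0,"z": -15,"roll": -7},{"grip": 0,"x": 0,"y": 0,"z": -15,"roll": -7},{"grip": 0,"x": 0,"y": 0,"z": -15,"roll": -7},{"grip": 0,"x": 0,"y": 0,"z": -15,"roll": -7}], "grip_force": 40}}

```text
clock: 0.52
tcp_pos: [0.2452, -0.5198, 0.3065]
orientation: [-0.001, 0.863, 0.505, 0.0]
wrist_force: [0.4, 0.6, -0.6]
finger_gap: 0.0854
grip_force: 0.0
```

{"fn": "servo_tool", "kwargs": {"increments": [{"grip": 0,"x": 0,"y": 0,"z": 0,"roll": -7},{"grip": 0,"x": 0,"y": 0,"z": 0,"roll": -7},{"grip": 0,"x": 0,"y": 0,"z": 0,"roll": -7},{"grip": 0,"x": 0,"y": 0,"z": 0,"roll": -7},{"grip": 0,"x": 0,"y": 0,"z": 0,"roll": -5.4}]}}

```text
clock: 0.93
tcp_pos: [0.2452, -0.5198, 0.3058]
orientation: [-0.0, 0.682, 0.731, 0.0]
wrist_force: [0.9, -0.2, -0.5]
finger_gap: 0.0854
grip_force: 0.0
```

{"fn": "servo_tool", "kwargs": {"increments": [{"grip": 0,"x": 35,"y": 20,"z": 0,"roll": 0},{"grip": 0,"x": 35,"y": 20,"z": 0,"roll": 0},{"grip": 0,"x": 35,"y": 20,"z": 0,"roll": 0},{"grip": 0,"x": 35,"y": 20,"z": 0,"roll": 0},{"grip": 0,"x": 35,"y": 20,"z": 0,"roll": 0}]}}

```text
clock: 1.35
tcp_pos: [0.3341, -0.3372, 0.3058]
orientation: [-0.0, 0.685, 0.729, 0.0]
wrist_force: [0.4, 0.2, 0.4]
finger_gap: 0.0854
grip_force: 0.0
```

{"fn": "servo_tool", "kwargs": {"increments": [{"grip": 0,"x": 34,"y": 20,"z": 0,"roll": 0},{"grip": 0,"x": 34,"y": 20,"z": 0,"roll": 0},{"grip": 0,"x": 34,"y": 20,"z": 0,"roll": 0},{"grip": 0,"x": 34,"y": 20,"z": 0,"roll": 0},{"grip": 0,"x": 34,"y": 20,"z": 0,"roll": 0}]}}

```text
clock: 1.77
tcp_pos: [0.4231, -0.1611, 0.3061]
orientation: [-0.0, 0.684, 0.729, -0.0]
wrist_force: [0.1, -0.1, 0.3]
finger_gap: 0.0853
grip_force: 0.0
```

{"fn": "servo_tool", "kwargs": {"increments": [{"grip": 0,"x": 34,"y": 20,"z": 0,"roll": 0},{"grip": 0,"x": 34,"y": 20,"z": 0,"roll": 0},{"grip": 0,"x": 34,"y": 20,"z": 0,"roll": 0},{"grip": 0,"x": 34,"y": 20,"z": 0,"roll": 0},{"grip": 0,"x": 34,"y": 20,"z": 0,"roll": 0}]}}

```text
clock: 2.18
tcp_pos: [0.5121, 0.0151, 0.306]
orientation: [-0.0, 0.684, 0.729, -0.0]
wrist_force: [1.4, -0.9, 0.2]
finger_gap: 0.0855
grip_force: 0.0
```

{"fn": "servo_tool", "kwargs": {"increments": [{"grip": 0,"x": 34,"y": 20,"z": 10,"roll": 0},{"grip": 0,"x": 34,"y": 20,"z": 20,"roll": 0},{"grip": 0,"x": 10,"y": 8,"z": 20,"roll": 0},{"grip": 0,"x": 0,"y": 0,"z": 10,"roll": 0},{"grip": 0,"x": 0,"y": 0,"z": 0,"roll": 0}]}}

```text
clock: 2.6
tcp_pos: [0.552, 0.0925, 0.244]
orientation: [-0.002, 0.684, 0.73, -0.002]
wrist_force: [-0.3, -0.6, 0.4]
finger_gap: 0.0855
grip_force: 0.0
```

```bash
python3 - <<'E'
from h import *
s=env.get_state();print(s["tcp_pos"],s["orientation"],s["joint_pos"]);snap("wrist","pics/w1.png")
print("tab top pred",proj("wrist",[.559,.1015,.1615],s),"handle",proj("wrist",[.62,-.0088,.15],s))
E
```

```text
[0.55195874 0.09245689 0.24399271] [-0.0021516   0.68352043  0.72992421 -0.00241875] [ 2.27678769e-02  2.85600343e-01  3.90755049e-02  1.33073083e+00
 -4.42756174e-04  1.52792865e+00]
tab top pred [263.86112046 184.29995254] handle [318.43311429 297.12458622]
```

View pics/w1.png

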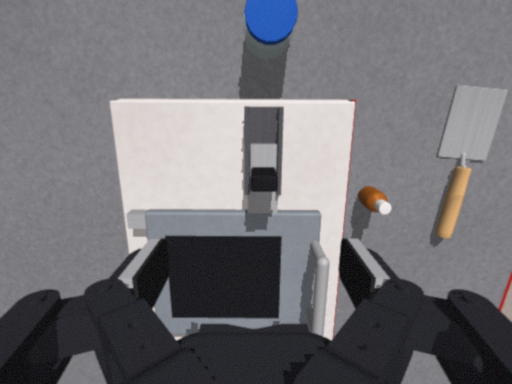

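Wrist view: the tab's top face is at (264,185), within 1 px of the prediction. The bar is at (321,290) and the jar is clear at (271,12). Descending on the tab.

{"fn": "servo_tool", "kwargs": {"increments": [{"grip": 0,"x": 9,"y": 7,"z": 10,"roll": 0},{"grip": 0,"x": 0,"y": 0,"z": 30,"roll": 0},{"grip": 0,"x": 0,"y": 0,"z": 30,"roll": 0},{"grip": 0,"x": 0,"y": 0,"z": 20,"roll": 0},{"grip": 0,"x": 0,"y": 0,"z": 10,"roll": 0}]}}

```text
clock: 3.07
tcp_pos: [0.5591, 0.1003, 0.1454]
orientation: [-0.001, 0.685, 0.729, -0.001]
wrist_force: [-0.1, 0.6, -0.3]
finger_gap: 0.0851
grip_force: 0.0
```

{"fn": "servo_tool", "kwargs": {"increments": [{"grip": 0,"x": 0,"y": 0,"z": 7,"roll": 0},{"grip": 0,"x": 0,"y": 0,"z": 6,"roll": 0},{"grip": 0.4,"x": 0,"y": 0,"z": 0,"roll": 0},{"grip": 0.8,"x": 0,"y": 0,"z": 0,"roll": 0},{"grip": 1,"x": 0,"y": 0,"z": 0,"roll": 0}]}}

```text
clock: 3.48
tcp_pos: [0.5611, 0.1012, 0.1358]
orientation: [0.001, 0.684, 0.729, 0.001]
wrist_force: [0.4, -0.5, 0.1]
finger_gap: 0.0518
grip_force: 0.0
```

{"fn": "servo_tool", "kwargs": {"increments": [{"grip": 1,"x": 0,"y": 0,"z": 0,"roll": 0},{"grip": 1,"x": 0,"y": 0,"z": 0,"roll": 0},{"grip": 1,"x": 0,"y": 0,"z": 0,"roll": 0},{"grip": 1,"x": 0,"y": 0,"z": 0,"roll": 0},{"grip": 1,"x": 0,"y": 0,"z": 0,"roll": 0}]}}

```text
clock: 3.9
tcp_pos: [0.5595, 0.1013, 0.1354]
orientation: [-0.0, 0.684, 0.729, -0.0]
wrist_force: [-3.8, -0.5, 4.9]
finger_gap: 0.0214
grip_force: 40.5
```

Gripped at 21 mm, as the tab should be. Pulling along +y.

{"fn": "servo_tool", "kwargs": {"increments": [{"grip": 1,"x": 4,"y": 0,"z": 0,"roll": 0},{"grip": 1,"x": 4,"y": 0,"z": 0,"roll": 0},{"grip": 1,"x": 4,"y": 0,"z": 0,"roll": 0},{"grip": 1,"x": 4,"y": 0,"z": 0,"roll": 0},{"grip": 1,"x": 2,"y": 0,"z": 0,"roll": 0}]}}

```text
clock: 4.32
tcp_pos: [0.5585, 0.1191, 0.1354]
orientation: [0.0, 0.684, 0.729, -0.001]
wrist_force: [-4.5, -1.7, 6.0]
finger_gap: 0.0209
grip_force: 40.4
```

{"fn": "servo_tool", "kwargs": {"increments": [{"grip": 1,"x": 2,"y": 0,"z": 0,"roll": 0},{"grip": 1,"x": 2,"y": 0,"z": 0,"roll": 0},{"grip": 1,"x": 1,"y": 0,"z": 0,"roll": 0},{"grip": 1,"x": 1,"y": 0,"z": 0,"roll": 0},{"grip": 1,"x": 0,"y": 0,"z": 0,"roll": 0}]}}

```text
clock: 4.73
tcp_pos: [0.5581, 0.125, 0.1354]
orientation: [0.0, 0.684, 0.729, -0.0]
wrist_force: [-3.1, -1.5, 5.9]
finger_gap: 0.0215
grip_force: 40.4
```

{"fn": "servo_tool", "kwargs": {"increments": [{"grip": 1,"x": 1,"y": 0,"z": 0,"roll": 0},{"grip": 1,"x": 1,"y": 0,"z": 0,"roll": 0},{"grip": 1,"x": 0,"y": 0,"z": 0,"roll": 0}]}}

```text
clock: 4.98
tcp_pos: [0.558, 0.1258, 0.1354]
orientation: [0.001, 0.684, 0.729, -0.001]
wrist_force: [-4.3, -4.8, 6.4]
finger_gap: 0.0215
grip_force: 40.5
```

{"fn": "servo_tool", "kwargs": {"increments": [{"grip": 1,"x": 1,"y": 0,"z": 0,"roll": 0},{"grip": 1,"x": 1,"y": 0,"z": 0,"roll": 0},{"grip": 1,"x": 0,"y": 0,"z": 0,"roll": 0}]}}

```text
clock: 5.23
tcp_pos: [0.558, 0.126, 0.1354]
orientation: [0.002, 0.685, 0.729, -0.003]
wrist_force: [-3.3, -11.5, 7.7]
finger_gap: 0.0212
grip_force: 40.5
```

The stop is felt: motion ceased and the force rose from 1.5 to 11.5 N at about 25 mm of pull. I'll release, rise and go to the bar.

{"fn": "servo_tool", "kwargs": {"increments": [{"grip": 1,"x": 0,"y": 0,"z": 0,"roll": 0},{"grip": 1,"x": -2,"y": 0,"z": 0,"roll": 0},{"grip": 0,"x": 0,"y": 0,"z": 0,"roll": 0},{"grip": 0,"x": 0,"y": 0,"z": 0,"roll": 0},{"grip": 0,"x": 0,"y": 0,"z": 0,"roll": 0}]}}

```text
clock: 5.65
tcp_pos: [0.5588, 0.1275, 0.1345]
orientation: [0.0, 0.684, 0.729, 0.0]
wrist_force: [-0.2, 0.7, -0.7]
finger_gap: 0.057
grip_force: 0.0
```

{"fn": "servo_tool", "kwargs": {"increments": [{"grip": 0,"x": 0,"y": 0,"z": -20,"roll": 0},{"grip": 0,"x": 0,"y": 0,"z": -30,"roll": 0},{"grip": 0,"x": 0,"y": 0,"z": -30,"roll": 0},{"grip": 0,"x": -20,"y": 8,"z": -10,"roll": 0},{"grip": 0,"x": -30,"y": 12,"z": 0,"roll": 0}]}}

```text
clock: 6.07
tcp_pos: [0.5832, 0.0807, 0.2287]
orientation: [0.002, 0.682, 0.731, 0.003]
wrist_force: [1.2, 0.4, 0.3]
finger_gap: 0.0851
grip_force: 0.0
```

{"fn": "servo_tool", "kwargs": {"increments": [{"grip": 0,"x": -35,"y": 12,"z": 0,"roll": 0},{"grip": 0,"x": -30,"y": 12,"z": 0,"roll": 0},{"grip": 0,"x": -20,"y": 9,"z": 0,"roll": 0},{"grip": 0,"x": 0,"y": 0,"z": 0,"roll": 0},{"grip": 0,"x": 0,"y": 0,"z": 0,"roll": 0}]}}

```text
clock: 6.48
tcp_pos: [0.6204, -0.005, 0.2238]
orientation: [-0.0, 0.685, 0.729, -0.0]
wrist_force: [-0.4, -0.1, 0.1]
finger_gap: 0.0851
grip_force: 0.0
```

```bash
python3 - <<'E'
from h import *
s=env.get_state();print(s["tcp_pos"]);a=snap("wrist","pics/w2.png");b=snap("scene","pics/s2.png")
print("handle ends",[proj("wrist",p,s) for p in([.6172,.031,.15],[.6222,-.0487,.15])])
F=inc(.065,[.5323,.0199]);print("tab at stop",proj("wrist",F(.03,.107,.1615),s))
cv2.imwrite("pics/c2.png",np.vstack([a[:,:,::-1]]))
E
```

```text
[ 0.62042047 -0.00498638  0.22379323]
handle ends [array([252.5786442 , 151.80088795]), array([252.63167448, 248.0621983 ])]
tab at stop [162.09810464  -9.82253776]
```

View pics/w2.png

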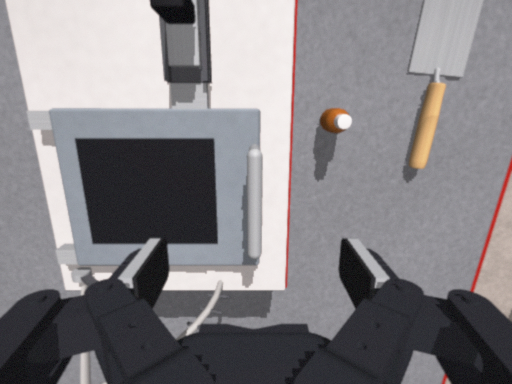

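Wrist view: the bar runs from (255,148) to (255,257), within about 2 mm of the prediction, and the bolt end is clear of the lid's lug at (190,78). Descending and gripping.

{"fn": "servo_tool", "kwargs": {"increments": [{"grip": 0,"x": -3,"y": 1,"z": 20,"roll": 0},{"grip": 0,"x": 0,"y": 0,"z": 30,"roll": 0},{"grip": 0,"x": 0,"y": 0,"z": 25,"roll": 0},{"grip": 0,"x": 0,"y": 0,"z": 12,"roll": 0},{"grip": 0,"x": 0,"y": 0,"z": 7,"roll": 0}]}}

```text
clock: 7.0
tcp_pos: [0.6192, -0.0052, 0.1282]
orientation: [-0.002, 0.683, 0.73, -0.001]
wrist_force: [-0.4, -0.4, 0.7]
finger_gap: 0.0855
grip_force: 0.0
```

{"fn": "servo_tool", "kwargs": {"increments": [{"grip": 0.4,"x": 0,"y": 0,"z": 0,"roll": 0},{"grip": 0.8,"x": 0,"y": 0,"z": 0,"roll": 0},{"grip": 1,"x": 0,"y": 0,"z": 0,"roll": 0},{"grip": 1,"x": 0,"y": 0,"z": 0,"roll": 0},{"grip": 1,"x": 0,"y": 0,"z": 0,"roll": 0}], "grip_force": 40}}

```text
clock: 7.42
tcp_pos: [0.622, -0.0071, 0.1318]
orientation: [0.001, 0.684, 0.729, 0.001]
wrist_force: [0.6, -0.4, 0.0]
finger_gap: 0.0255
grip_force: 0.0
```

{"fn": "servo_tool", "kwargs": {"increments": [{"grip": 1,"x": 0,"y": 0,"z": 0,"roll": 0},{"grip": 1,"x": 0,"y": 0,"z": 0,"roll": 0},{"grip": 1,"x": 0,"y": 0,"z": 0,"roll": 0}]}}

```text
clock: 7.67
tcp_pos: [0.6213, -0.0072, 0.1311]
orientation: [0.0, 0.684, 0.729, 0.0]
wrist_force: [-2.5, 0.2, 3.2]
finger_gap: 0.0107
grip_force: 39.0
```

```bash
python3 - <<'E'
from h import *
r=np.hypot(.175,.045);b=np.arctan2(.045,.175)
for a in np.arange(0,.76,.05): print(round(a,2),np.round(1000*(r*np.cos(a+b)-.175),1),np.round(1000*(r*np.sin(a+b)-.045),1))
E
```

```text
0.0 0.0 0.0
0.05 -2.5 8.7
0.1 -5.4 17.2
0.15 -8.7 25.6
0.2 -12.4 33.9
0.25 -16.6 41.9
0.3 -21.1 49.7
0.35 -26.0 57.3
0.4 -31.3 64.6
0.45 -37.0 71.6
0.5 -43.0 78.4
0.55 -49.3 84.8
0.6 -56.0 91.0
0.65 -62.9 96.7
0.7 -70.1 102.2
0.75 -77.6 107.2
```

{"fn": "servo_tool", "kwargs": {"increments": [{"grip": 1,"x": 0,"y": 0,"z": 0,"roll": 0},{"grip": 1,"x": 0,"y": -1,"z": -4,"roll": 0},{"grip": 1,"x": 0,"y": -1.5,"z": -4.7,"roll": 0},{"grip": 1,"x": 0,"y": -2.9,"z": -8.5,"roll": 0},{"grip": 1,"x": 0,"y": -3.3,"z": -8.4,"roll": 0}], "grip_force": 60}}

```text
clock: 8.08
tcp_pos: [0.6133, -0.0076, 0.1561]
orientation: [0.0, 0.684, 0.729, 0.0]
wrist_force: [5.0, -1.2, -5.2]
finger_gap: 0.0102
grip_force: 58.3
```

{"fn": "servo_tool", "kwargs": {"increments": [{"grip": 1,"x": 0,"y": -3.7,"z": -8.3,"roll": 0},{"grip": 1,"x": 0,"y": -4.2,"z": -8,"roll": 0},{"grip": 1,"x": 0,"y": -4.5,"z": -7.8,"roll": 0},{"grip": 1,"x": 0,"y": -4.9,"z": -7.6,"roll": 0},{"grip": 1,"x": 0,"y": -5.3,"z": -7.3,"roll": 0}]}}

```text
clock: 8.5
tcp_pos: [0.5912, -0.009, 0.1967]
orientation: [0.001, 0.684, 0.729, 0.001]
wrist_force: [6.9, 1.0, -4.8]
finger_gap: 0.01
grip_force: 58.3
```

Tracking the arc well (about 0.4 rad). Continuing to about 0.6 and then checking against the pointer.

{"fn": "servo_tool", "kwargs": {"increments": [{"grip": 1,"x": 0,"y": -5.7,"z": -7,"roll": 0},{"grip": 1,"x": 0,"y": -6,"z": -6.8,"roll": 0},{"grip": 1,"x": 0,"y": -6.3,"z": -6.4,"roll": 0},{"grip": 1,"x": 0,"y": -6.7,"z": -6.2,"roll": 0},{"grip": 1,"x": 0,"y": 0,"z": 0,"roll": 0}]}}

```text
clock: 8.92
tcp_pos: [0.5668, -0.0105, 0.2247]
orientation: [0.002, 0.684, 0.729, 0.002]
wrist_force: [7.9, 1.4, -1.0]
finger_gap: 0.0098
grip_force: 59.5
```

```bash
python3 - <<'E'
from h import *
s=env.get_state();p=s["tcp_pos"];print(p,s["wrist_force"])
d=p-np.array([.6213,-.0072,.1311]);print("lid est",np.arctan2(.045+d[2],.175+d[0])-np.arctan2(.045,.175))
b=snap("scene","pics/s3.png")
cv2.imwrite("pics/s3z.png",cv2.resize(b[110:215,205:325,::-1],None,fx=5,fy=5,interpolation=2))
F=inc(.065,[.5323,.0199])
for y in(-.123,-.11,.04):
  for a in(.6,.65,.7,.75): print(y,a,np.round((proj("scene",F(-.09+.18*np.cos(a),y,.105+.18*np.sin(a)))-[205,110])*5))
E
```

```text
[ 0.56675707 -0.01054296  0.22471652] [ 7.89095248  1.39431336 -1.03366991]
lid est 0.6036875425175351
-0.123 0.6 [109. 273.]
-0.123 0.65 [112. 253.]
-0.123 0.7 [115. 232.]
-0.123 0.75 [118. 212.]
-0.11 0.6 [138. 277.]
-0.11 0.65 [140. 256.]
-0.11 0.7 [143. 236.]
-0.11 0.75 [146. 216.]
0.04 0.6 [478. 323.]
0.04 0.65 [481. 302.]
0.04 0.7 [484. 281.]
0.04 0.75 [487. 261.]
```

View pics/s3z.png

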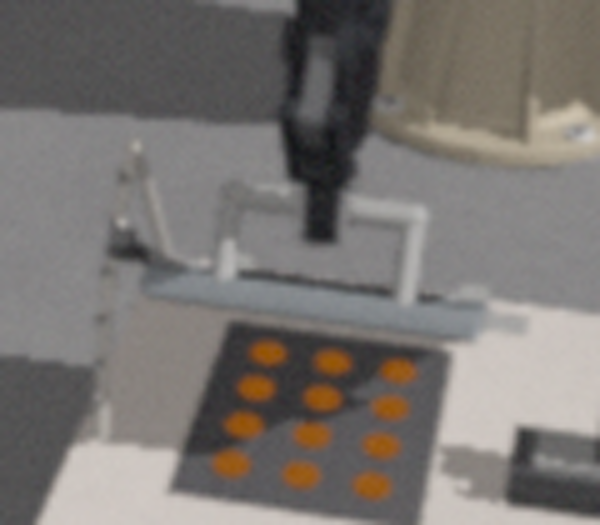

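View: the lid's edge runs from (147,282) to (480,323), which gives 0.60 rad. The pointer tip block is at (124,243), which gives about 0.675 rad. Raising by 0.07 rad.

{"fn": "servo_tool", "kwargs": {"increments": [{"grip": 1,"x": 0,"y": -5,"z": -4,"roll": 0},{"grip": 1,"x": 0,"y": -5,"z": -4,"roll": 0},{"grip": 1,"x": 0,"y": 0,"z": 0,"roll": 0},{"grip": 1,"x": 0,"y": 0,"z": 0,"roll": 0},{"grip": 1,"x": 0,"y": 0,"z": 0,"roll": 0}]}}

```text
clock: 9.38
tcp_pos: [0.5583, -0.0111, 0.2322]
orientation: [0.003, 0.684, 0.729, 0.003]
wrist_force: [8.7, 1.7, 2.2]
finger_gap: 0.0099
grip_force: 59.5
```

{"fn": "servo_tool", "kwargs": {"increments": [{"grip": 1,"x": 0,"y": 0,"z": 0,"roll": 0},{"grip": 1,"x": 0,"y": 0,"z": 0,"roll": 0},{"grip": 1,"x": 0,"y": 0,"z": 0,"roll": 0},{"grip": 1,"x": 0,"y": 0,"z": 0,"roll": 0},{"grip": 1,"x": 0,"y": 0,"z": 0,"roll": 0}]}}

```text
clock: 9.8
tcp_pos: [0.5584, -0.0111, 0.2321]
orientation: [0.003, 0.684, 0.729, 0.003]
wrist_force: [8.1, 1.7, 1.9]
finger_gap: 0.0099
grip_force: 59.5
```

```bash
python3 - <<'E'
from h import *
s=env.get_state();p=s["tcp_pos"];print(p,s["wrist_force"],s["finger_gap"])
d=p-np.array([.6213,-.0072,.1311]);print("lid est",np.arctan2(.045+d[2],.175+d[0])-np.arctan2(.045,.175))
b=snap("scene","pics/s4.png")
cv2.imwrite("pics/s4z.png",cv2.resize(b[135:195,210:310,::-1],None,fx=8,fy=8,interpolation=2))
F=inc(.065,[.5323,.0199])
for y in(-.123,-.11,.04):
  for a in(.6,.65,.7,.75): print(y,a,np.round((proj("scene",F(-.09+.18*np.cos(a),y,.105+.18*np.sin(a)))-[210,135])*8))
E
```

```text
[ 0.55840783 -0.01105443  0.23212791] [8.13375579 1.7022726  1.92234279] 0.00990183099031155
lid est 0.664363665156758
-0.123 0.6 [134. 236.]
-0.123 0.65 [139. 204.]
-0.123 0.7 [143. 172.]
-0.123 0.75 [148. 140.]
-0.11 0.6 [180. 243.]
-0.11 0.65 [184. 210.]
-0.11 0.7 [189. 178.]
-0.11 0.75 [194. 146.]
0.04 0.6 [725. 317.]
0.04 0.65 [729. 283.]
0.04 0.7 [734. 250.]
0.04 0.75 [739. 217.]
```

View pics/s4z.png

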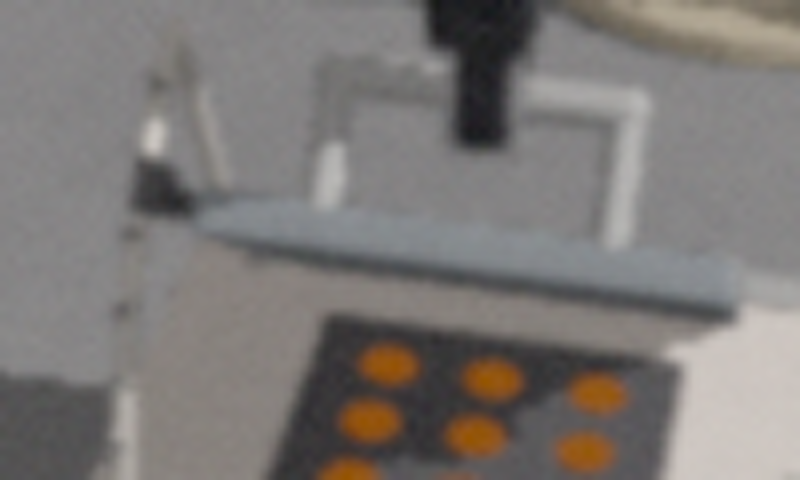

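View: the lid edge lies about 20 px (0.03 rad) below the pointer block at (155,186). A small raise closes that.

{"fn": "servo_tool", "kwargs": {"increments": [{"grip": 1,"x": 0,"y": -2,"z": -1.6,"roll": 0},{"grip": 1,"x": 0,"y": -2.4,"z": -1.7,"roll": 0},{"grip": 1,"x": 0,"y": 0,"z": 0,"roll": 0},{"grip": 1,"x": 0,"y": 0,"z": 0,"roll": 0},{"grip": 1,"x": 0,"y": 0,"z": 0,"roll": 0}]}}

```text
clock: 10.27
tcp_pos: [0.5542, -0.0113, 0.2354]
orientation: [0.003, 0.684, 0.729, 0.003]
wrist_force: [9.5, 1.4, 1.4]
finger_gap: 0.0099
grip_force: 59.4
```

{"fn": "servo_tool", "kwargs": {"increments": [{"grip": 1,"x": 0,"y": 0,"z": 0,"roll": 0},{"grip": 1,"x": 0,"y": 0,"z": 0,"roll": 0},{"grip": 1,"x": 0,"y": 0,"z": 0,"roll": 0},{"grip": 1,"x": 0,"y": 0,"z": 0,"roll": 0},{"grip": 1,"x": 0,"y": 0,"z": 0,"roll": 0}]}}

```text
clock: 10.68
tcp_pos: [0.5542, -0.0113, 0.2354]
orientation: [0.003, 0.684, 0.729, 0.003]
wrist_force: [8.7, 1.7, 1.8]
finger_gap: 0.0101
grip_force: 59.4
```

```bash
python3 - <<'E'
from h import *
b=snap("scene","pics/s5.png")
cv2.imwrite("pics/s5z.png",cv2.resize(b[135:195,210:310,::-1],None,fx=8,fy=8,interpolation=2))
E
```

```text
(no output)
```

View pics/s5z.png

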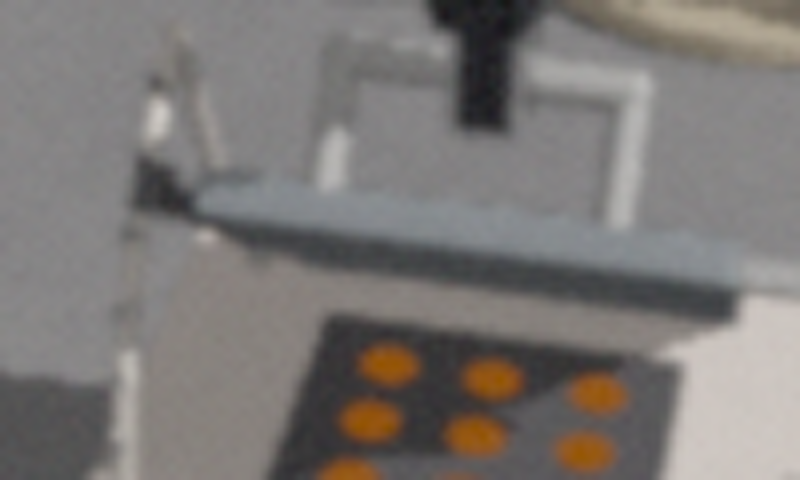

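The lid's edge now lines up with the pointer block (195 vs 186 px, about 0.015 rad). It is holding steady, so I'm handing in.

```bash
python3 -c "
from workcell import env
print(env.hand_in())"
```

```text
the job is handed in; nothing more can be done
None
```

I drew the bolt back to its stop, lifted the lid to within about 0.02 rad of the pointer by camera, and handed the job in with the gripper still holding it there; no verdict came back.

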